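# Build up a clarinet's mouthpiece end on the bench peg

## Robot

A 6-joint arm with a two-finger parallel gripper is mounted at the origin on the work surface. World frame = base frame: x ahead of the robot, y to its left, z up, the work surface at z = 0. Lengths are in m, angles in rad, forces in N, time in s.
With the tool pointing down it reaches from about 0.425 to 0.925 m from the base axis. Payload 12.5 kg.
Tool frame: the origin (TCP) lies at the centre of the arm's flange, where the gripper is bolted on; the fingertips stand 173 mm ahead of it and the grasp point (between the pads) lies 155 mm ahead of it (bot.hold_point_z is the distance from the TCP to the grasp point, in m); z points along the fingers, y is the line along which they close (so a half turn about z gives the same grasp; the last joint's range is limited). The gripper opens to 85 mm and grips with 20 to 120 N. Pads are 22 mm wide; open, the fingers measure 114 mm over their backs; the gripper's body (76 mm by 85 mm) begins 54 mm behind the grasp point. The pads swing forward as they close: fully open they stand 13 mm farther back than shut.
Start: joints at [-1.372, 0.491, 1.559, -0, 1.092, -0.106], TCP at [0.188, -0.596, 0.405] pointing down, gripper open.
Joint ranges: [-3.1, 3.1], [-0.84, 2.19], [0.05, 2.79], [-1.13, 4.28], [0.06, 2.93], [-2.69, 2.69]. Speed limits (rad/s): [2.22, 2.22, 2.79, 3.14, 3.14, 3.14].

## Interface

Orientations are given as a unit quaternion [w, x, y, z].
In Python, from workcell import bot gives the robot as it stands. The module is installed in compiled form; this text tells all that it offers.
- The arm moves only by the shell command python3 -m inch 'ROWS' [FORCE]. ROWS is rows parted by semicolons, their numbers by spaces, 1 to 20 of them, each of 5 numbers: the finger opening in m, then dx, dy, dz in m, then a turn about the tool's z in rad; each row is the pose to reach, as a shift and turn from the pose commanded when the command began, along the tool's axes at that moment; what a row does not reach only later rows make up. A row lasts 1/12 s, in which the tool goes at most 0.0417 m and 0.125 rad, less where a joint would pass 70% of its speed; a pose out of reach is approached as far as the arm can. The fingers move at their own pace and stop on an object; FORCE is the grip in N (left out, the last holds). Time passes only in rows, so rows that do not move let the fingers close. It prints the time, the measured TCP pose, the force, the opening and the grip force at its end.
- bot.get_obs(): the state, without advancing time (a new reading comes with each control period).
- bot.snapshot(name): name is "scene" or "side" or "wrist"; returns a dict with "img" (400x640x3 uint8, red, green, blue), "mtx" (3x3 intrinsics, pixels), "extrinsics" (4x4, takes a point from camera to world coordinates). Camera axes: x right, y up, looking along -z (the intrinsics and any distortion apply to the point x, -y, -z); pixel columns grow to the right and rows downward; lengths in m; the calibration is good to about 2 mm. The wrist camera is an equidistant fisheye: a pixel r from the principal point sees the ray r / f radians off the axis. A picture is of the moment at which its call begins. There is no depth.
- bot.finish_job(): hands the job in; it is judged then, once.
The state is a dict: "time": time; "qpos": joint angles; "joint_vel": joint speeds; "effort": joint torques, N m; "position": TCP position; "tool_rot": TCP orientation; "force": force on the tool from outside, world axes, zero at the start; "torque": the same for the moment, N m; "grip_width": finger opening in m; "gripper_force": force on a finger pad.
Only numpy, scipy, OpenCV 4.12 (cv2) and the standard library are available. Lean on these libraries where they do the work, as an engineer would, in place of code of your own. Each camera call takes 0.05 s, during which the arm holds its last target. There are 200 camera calls.

## Task

Put the clarinet's mouthpiece end together on the bench peg, in this order: stand the wooden barrel over the peg, push the mouthpiece's tenon fully home in the barrel, slip the ligature over the beak down onto the mouthpiece's collar, and last set the cap over the beak so that it rests on the ligature. Finish with everything upright, seated and let go. The beak's thin tip chips easily, so never let the mouthpiece fall over or ram the ligature or cap down on it, and leave the screwdriver, oil bottle and pad tray where they are.

Things in the scene. Friction and masses are not known exactly. Their poses are not given: they have to be found in the camera images.
- stand_seat (a point): Bench stand: turned wooden disc 110 mm across, 18 high, fixed to the bench, with a conical wooden peg in its middle, 28 tall, 20 across at its foot, 4 at its tip. This point is on the peg's axis at the disc's upper face (18 above the bench), where the barrel's foot rests; z up.
- barrel: Clarinet barrel, standing: dark brown wooden tube with a silver ring at each end, 66 mm tall, 33 across; both ends alike. Each end has a socket 23 across, 17 deep; the bore between is 15 across. Origin: centre of its lower end, z along its axis, up. About 70 g. In place its origin is at stand_seat.
- mouthpiece: Black clarinet mouthpiece, standing beak up, 89 mm tall. From below: tenon 20.5 across, bevelled; collar 33 across from 16 to 24; round body 27.5 across at 24, 26 at 47 (grip here); then a wedge beak to a thin tip (13 wide in y, at x 3 to 6). Origin: centre of tenon's lower end, z up its axis, flat side +x. Fully home its origin is 50 above the barrel's; play 1.2 all round. About 35 g.
- ligature: Brass band (ring), axis upright, 24 mm high, 29.5 across inside, 33 outside, with two small screws standing out on its +x side to 23.5 from the axis (24 wide in y). Origin: centre of its lower edge, z up its axis. Grip it across y. In place its lower edge is on the collar, 24 above the mouthpiece's origin; any turn about the axis will do. About 20 g.
- cap: Mouthpiece cap: silver metal thimble, mouth down, 50 mm tall, 33.5 across at its mouth, tapering to 24 at its closed top with a small dark vent hole; inside 28.5 across at the mouth, 47 deep. Origin: centre of its mouth (lower edge), z up its axis. In place its mouth rests on the ligature's upper edge, 48 above the mouthpiece's origin. About 25 g.
- screwdriver: Bystander: small screwdriver with a green handle, 160 mm long, lying on the bench beyond the work. Leave alone. Origin under its middle, x along its length towards the tip.
- oil_bottle: Bystander: small key-oil bottle with a black cap, 36 across and 75 tall, standing. Leave alone. Origin at the centre of its foot, z up.
- pad_tray: Bystander: shallow wooden tray of leather key pads, 90 x 130 x 22. Leave alone. Origin at the centre of its underside, z up.

How it is judged:
By the outcome, as a careful person would: the job done as asked, in the order asked, and still so for the second after the job is handed in, with the robot touching nothing.
It also fails if it takes over 136 s, if anything falls off the work surface, if the arm or the gripper's body presses on something with over 40 N, if the wrist force passes 120 N, or if a joint passes its speed limit or range.

## Working session

There is one attempt and no reset: what is moved stays moved. The work goes in short steps, Python scripts to look and compute and a shell command to move; the robot and the scene stay as the last step left them, time stands still between calls to the robot, and variables do not carry over. Pictures are saved under pics/ and viewed, at most 14 in all, crops included, and the job is handed in when it is done.

```bash
mkdir -p pics
python3 - <<'E'
from workcell import bot
import cv2,numpy as np
for n in ["scene","side","wrist"]:
    s=bot.snapshot(n); cv2.imwrite(f"pics/{n}0.png",s["img"][:,:,::-1]); np.savez(f"{n}0.npz",**s)
    print(n,s["mtx"].round(1).tolist(),s["extrinsics"].round(3).tolist(),[k for k in s])
o=bot.get_obs();print(o)
E
```

```text
scene [[386.6, 0.0, 316.7], [0.0, 386.6, 199.2], [0.0, 0.0, 1.0]] [[0.722, -0.458, 0.518, 1.128], [0.692, 0.484, -0.536, -0.532], [-0.005, 0.745, 0.667, 0.728], [0.0, 0.0, 0.0, 1.0]] ['img', 'mtx', 'extrinsics']
side [[371.5, 0.0, 325.1], [0.0, 371.5, 199.0], [0.0, 0.0, 1.0]] [[-0.919, 0.185, -0.348, 0.302], [-0.394, -0.46, 0.795, 0.679], [-0.013, 0.868, 0.496, 0.489], [0.0, 0.0, 0.0, 1.0]] ['img', 'mtx', 'extrinsics']
wrist [[309.7, 0.0, 323.0], [0.0, 309.7, 203.0], [0.0, 0.0, 1.0]] [[0.301, 0.915, 0.269, 0.256], [-0.954, 0.289, 0.084, -0.574], [-0.0, -0.282, 0.959, 0.373], [0.0, 0.0, 0.0, 1.0]] ['img', 'mtx', 'extrinsics']
{'time': 0.15, 'qpos': array([-1.37160077e+00,  4.91411597e-01,  1.55931928e+00, -1.53481834e-05,
        1.09168886e+00, -1.05622671e-01]), 'joint_vel': array([-9.67513296e-04, -2.22191573e-03, -2.85352171e-03,  2.46681950e-04,
       -2.21947210e-06, -3.71811085e-04]), 'effort': array([ 3.95333636e-04, -6.18712378e+01, -2.61687845e+01, -3.66712356e-05,
        3.24597648e-03, -2.41232306e-05]), 'position': array([ 0.18757745, -0.59616386,  0.40426444]), 'tool_rot': array([-4.12769717e-04,  9.88407573e-01,  1.51823246e-01, -2.61421663e-05]), 'force': array([-0.07582272,  0.03762861, -0.20150334]), 'torque': array([ 0.00681985,  0.00317713, -0.00619721]), 'gripper_force': 0.0, 'grip_width': 0.0853134569754595}
```

View pics/scene0.png

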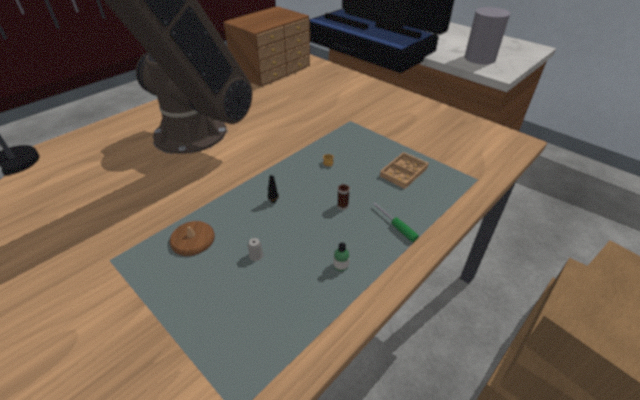

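View pics/side0.png

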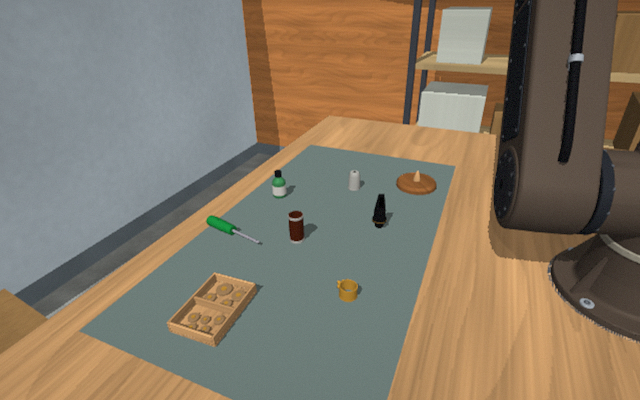

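The scene picture shows the peg tip near (190,230), mouthpiece (272,190), barrel (343,196), ligature (328,160) and cap (254,249). In the side picture they are at peg (417,172), mouthpiece (379,211), barrel (296,227), ligature (348,291) and cap (354,181).

```bash
cat > h.py <<'E'
import numpy as np,cv2
def ray(s,u,v,fish=False):
    K=s["mtx"];E=s["extrinsics"]
    x=(u-K[0,2])/K[0,0];y=(v-K[1,2])/K[1,1]
    if fish:
        r=np.hypot(x,y);k=np.sin(r)/max(r,1e-9);d=np.array([x*k,-y*k,-np.cos(r)])
    else: d=np.array([x,-y,-1.])
    d=E[:3,:3]@d
    return E[:3,3],d/np.linalg.norm(d)
def proj(s,p,fish=False):
    K=s["mtx"];E=s["extrinsics"];c=E[:3,:3].T@(np.asarray(p)-E[:3,3]);x,y,z=c[0],-c[1],-c[2]
    if fish:
        r=np.hypot(x,y);t=np.arctan2(r,z);a,b=x/r*t,y/r*t
    else: a,b=x/z,y/z
    return K[0,0]*a+K[0,2],K[1,1]*b+K[1,2]
def plane(s,u,v,z,fish=False):
    o,d=ray(s,u,v,fish);return o+d*(z-o[2])/d[2]
def tri(rs):
    A=np.zeros((3,3));b=np.zeros(3)
    for o,d in rs:
        P=np.eye(3)-np.outer(d,d);A+=P;b+=P@o
    p=np.linalg.solve(A,b);return p,[np.linalg.norm((np.eye(3)-np.outer(d,d))@(p-o)) for o,d in rs]
def totool(obs,dw):
    w,x,y,z=obs["tool_rot"]
    from scipy.spatial.transform import Rotation as R
    return R.from_quat([x,y,z,w]).inv().apply(dw)
E
python3 - <<'E'
from h import *
a=dict(np.load("scene0.npz"));b=dict(np.load("side0.npz"))
win={"mouth":((272,188),(379,211)),"barrel":((343,196),(296,227)),"lig":((328,160),(348,291)),"cap":((254,249),(354,181))}
def box(s,c):
    im=s["img"].astype(int);u,v=c;r=26
    p=im[v-r:v+r,u-r:u+r];bg=np.median(p.reshape(-1,3),0)
    m=(np.abs(p-bg).sum(2)>60).astype(np.uint8)
    n,l,st,ce=cv2.connectedComponentsWithStats(m)
    k=1+np.argmax([st[i,4]-8*np.hypot(*(ce[i]-r)) for i in range(1,n)])
    x,y,w,h,A=st[k];return (u-r+x+(w-1)/2,v-r+y+(h-1)/2),(w,h,A)
for n,(p,q) in win.items():
    (p1,i1),(q1,i2)=box(a,p),box(b,q)
    P,e=tri([ray(a,*p1),ray(b,*q1)]);print(n,p1,i1,q1,i2,P.round(4),np.round(e,4))
print("pegtip",tri([ray(a,190,227),ray(b,417,170)]))
print("disc a",plane(a,192,238,.014),"b",plane(b,416.5,183,.014))
for n,c in [("screwd",(395,222)),("bottle",(342,268)),("tray",(404,172))]: print(n,plane(a,*c,0.005))
for n,s,c in[("s",a,(190,235)),("d",b,(416,180))]:
    p=s["img"][c[1]-28:c[1]+28,c[0]-35:c[0]+35];cv2.imwrite(f"pics/c{n}.png",p[:,:,::-1])
E
```

```text
mouth (np.float64(265.0), np.float64(193.0)) (np.int32(27), np.int32(37), np.int32(368)) (np.float64(382.0), np.float64(210.5)) (np.int32(21), np.int32(36), np.int32(437)) [ 0.4736 -0.0535  0.0353] [0.0045 0.0045]
barrel (np.float64(335.5), np.float64(200.5)) (np.int32(28), np.int32(34), np.int32(422)) (np.float64(302.5), np.float64(226.5)) (np.int32(30), np.int32(34), np.int32(539)) [0.6239 0.0656 0.025 ] [0.0025 0.0025]
lig (np.float64(325.5), np.float64(161.0)) (np.int32(14), np.int32(15), np.int32(146)) (np.float64(349.0), np.float64(290.0)) (np.int32(25), np.int32(23), np.int32(425)) [0.4655 0.1967 0.0077] [0.0026 0.0026]
cap (np.float64(248.0), np.float64(258.5)) (np.int32(23), np.int32(16), np.int32(169)) (np.float64(353.5), np.float64(180.0)) (np.int32(10), np.int32(21), np.int32(153)) [ 0.6027 -0.2201  0.0121] [0.0038 0.0038]
pegtip (array([ 0.44134861, -0.27205784,  0.04646359]), [np.float64(0.0009533447776104256), np.float64(0.0009533447776104787)])
disc a [ 0.44677708 -0.27718912  0.014     ] b [ 0.43583162 -0.25919144  0.014     ]
screwd [0.77690872 0.12586618 0.005     ]
bottle [ 0.7753577  -0.08438672  0.005     ]
tray [0.67205374 0.32126843 0.005     ]
```

```bash
python3 -m inch '0.085 0.609 -0.496 0.025 0;0.085 0.609 -0.496 0.025 0;0.085 0.609 -0.496 0.025 0;0.085 0.609 -0.496 0.025 0;0.085 0.609 -0.496 0.025 0;0.085 0.609 -0.496 0.025 0;0.085 0.609 -0.496 0.025 0;0.085 0.609 -0.496 0.025 0;0.085 0.609 -0.496 0.025 0;0.085 0.609 -0.496 0.025 0;0.085 0.609 -0.496 0.025 0;0.085 0.609 -0.496 0.025 0;0.085 0.609 -0.496 0.025 0;0.085 0.609 -0.496 0.025 0;0.085 0.609 -0.496 0.025 0;0.085 0.609 -0.496 0.025 0;0.085 0.609 -0.496 0.025 0;0.085 0.609 -0.496 0.025 0;0.085 0.609 -0.496 0.025 0;0.085 0.609 -0.496 0.025 0' 30
python3 - <<'E'
from workcell import bot
from h import *
s=bot.snapshot("wrist"); cv2.imwrite("pics/w1.png",s["img"][:,:,::-1]); np.savez("w1.npz",**s)
o=bot.get_obs();print(o["position"],o["tool_rot"],s["extrinsics"].round(4).tolist())
E
```

```text
time: 1.82
position: [0.6218, 0.0644, 0.3788]
tool_rot: [-0.0, 0.988, 0.154, 0.0]
force: [-0.0, 0.3, -0.4]
grip_width: 0.0852
gripper_force: 0.0
[0.62056693 0.06238462 0.37871176] [-9.43245931e-05  9.88132349e-01  1.53604476e-01 -3.40786141e-04] [[0.3043, 0.9142, 0.2677, 0.6897], [-0.9526, 0.292, 0.0856, 0.0864], [0.0001, -0.2811, 0.9597, 0.3476], [0.0, 0.0, 0.0, 1.0]]
```

View pics/w1.png

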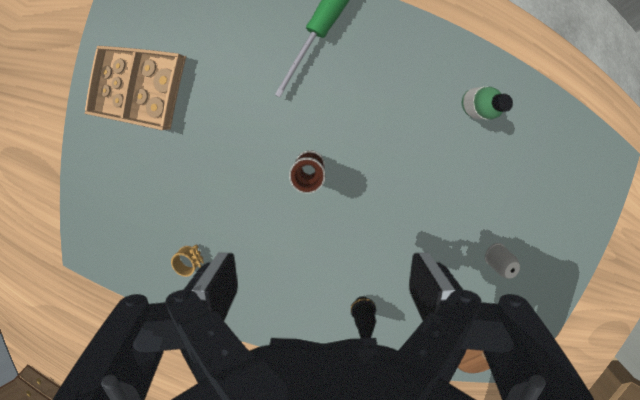

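Wrist view: barrel rim centre about (308,174), ligature (185,261) with screws on the side at (198,258), cap top (512,269), mouthpiece foot about (362,303) partly hidden by the gripper.

Run:
```python
from h import *
s=dict(np.load("w1.npz"))
a=dict(np.load("scene0.npz"));b=dict(np.load("side0.npz"))
print("barrel top",plane(s,308,174,.066,1),"edges",plane(s,291,174,.066,1),plane(s,326,174,.066,1))
print("lig",plane(s,184,262,.024,1),"screw",plane(s,199,258,.014,1))
print("cap",plane(s,512,269,.05,1))
print("mouth foot",plane(s,362,303,.02,1))
c=s["img"][140:220,260:380];cv2.imwrite("pics/w1b.png",cv2.resize(c[:,:,::-1],None,fx=4,fy=4,interpolation=cv2.INTER_CUBIC))
for n,i in (("s",a),("d",b)): 
    u,v=(190,232) if n=="s" else (416,178)
    print(n)
cv2.imwrite("pics/peg.png",np.hstack([cv2.resize(i["img"][v-30:v+30,u-30:u+30][:,:,::-1],(360,360),interpolation=cv2.INTER_CUBIC) for i,u,v in ((a,190,235),(b,416,180))]))
```

```text
barrel top [0.63355524 0.08298834 0.066     ] edges [0.6288157  0.09807427 0.066     ] [0.63860444 0.06711633 0.066     ]
lig [0.47231532 0.20080339 0.024     ] screw [0.47933835 0.18453129 0.014     ]
cap [ 0.59661308 -0.19353136  0.05      ]
mouth foot [ 0.48698634 -0.03058988  0.02      ]
s
d
```

View pics/w1b.png

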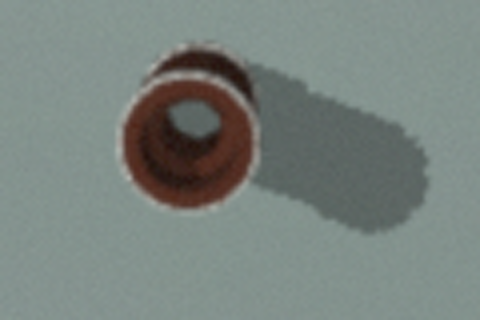

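The crop puts the barrel's rim centre at about (307,175), with a size that fits 33 mm. I'll go over it and close on it.

```bash
python3 -m inch '0.085 0.0174 -0.0171 0.05 0;0.085 0.0174 -0.0171 0.09 0;0.085 0.0174 -0.0171 0.12 0;0.085 0.0174 -0.0171 0.15 0;0.085 0.0174 -0.0171 0.179 0;0.085 0.0174 -0.0171 0.179 0;0.05 0.0174 -0.0171 0.179 0;0.05 0.0174 -0.0171 0.179 0;0.05 0.0174 -0.0171 0.179 0;0.05 0.0174 -0.0171 0.179 0;0.05 0.0174 -0.0171 0.179 0' 20
python3 -m inch '0.03 0 0 0 0;0.03 0 0 0 0;0.03 0 0 0 0;0.03 0 0 0 0;0.03 0 0 0 0;0.03 0 0 0 0' 20
python3 - <<'E'
from workcell import bot
from h import *
s=bot.snapshot("wrist"); cv2.imwrite("pics/w2.png",s["img"][:,:,::-1]); np.savez("w2.npz",**s)
o=bot.get_obs();print(o["position"],o["tool_rot"],o["qpos"])
E
```

```text
time: 2.78
position: [0.6313, 0.0812, 0.2022]
tool_rot: [0.0, 0.988, 0.152, 0.001]
force: [-0.2, -0.9, 0.2]
grip_width: 0.0499
gripper_force: 0.0
time: 3.28
position: [0.6313, 0.0812, 0.2015]
tool_rot: [0.0, 0.988, 0.152, 0.001]
force: [-1.2, 0.2, 7.1]
grip_width: 0.033
gripper_force: 19.4
[0.63129572 0.0812227  0.20152402] [1.56205305e-04 9.88401815e-01 1.51860132e-01 5.72237526e-04] [ 2.42575405e-02  7.52056760e-01  1.68863733e+00 -2.53934765e-04
  6.99723556e-01  1.29034806e+00]
```

View pics/w2.png

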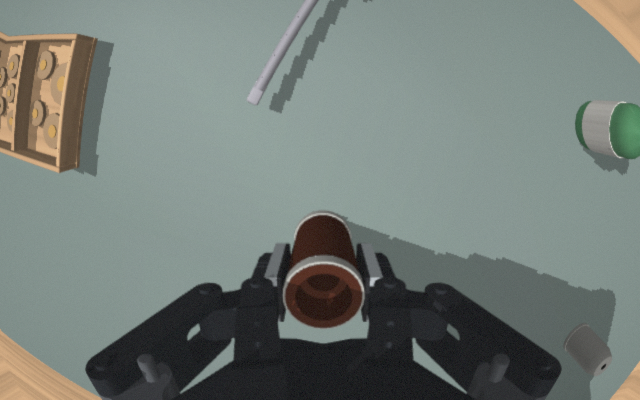

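The barrel is between the pads with its rim centre about (323,294). Next I'll regrip it a quarter turn round, so that it is centred both ways.

```bash
python3 - <<'E'
from h import *
s=dict(np.load("w2.npz"));print(plane(s,323,294,.066,1))
E
python3 -m inch '0.055 0 0 0 0;0.055 0 0 0 0;0.055 0 0 0 0;0.055 0 0 0 0;0.055 0 0 0 -0.125;0.055 0 0 0 -0.25;0.055 0 0 0 -0.375;0.055 0 0 0 -0.5;0.055 0 0 0 -0.625;0.055 0 0 0 -0.75;0.055 0 0 0 -0.875;0.055 0 0 0 -1.0;0.055 0 0 0 -1.125;0.055 0 0 0 -1.25;0.055 0 0 0 -1.375;0.055 0 0 0 -1.5;0.055 0 0 0 -1.571;0.055 0 0 0 -1.571;0.055 0 0 0 -1.571'
python3 -m inch '0.03 0 0 0 0;0.03 0 0 0 0;0.03 0 0 0 0;0.03 0 0 0 0;0.03 0 0 0 0;0.03 0 0 0 0' 30
python3 - <<'E'
from workcell import bot
o=bot.get_obs();print(o["position"],o["tool_rot"],o["qpos"])
E
```

```text
[0.63438491 0.08233062 0.066     ]
time: 4.92
position: [0.6311, 0.0812, 0.2006]
tool_rot: [-0.0, 0.593, 0.806, -0.0]
force: [-0.7, 0.2, -0.8]
grip_width: 0.0552
gripper_force: 0.0
time: 5.42
position: [0.6311, 0.0812, 0.2008]
tool_rot: [0.0, 0.592, 0.806, -0.0]
force: [-1.2, 0.1, 1.4]
grip_width: 0.0331
gripper_force: 29.6
[0.63112702 0.08123361 0.20078508] [ 6.24135428e-05  5.91613114e-01  8.06222004e-01 -1.47158741e-06] [ 2.42702575e-02  7.53047602e-01  1.68911920e+00 -1.22105413e-04
  6.99328836e-01 -2.80316212e-01]
```

```bash
python3 -m inch '0.03 0 0 -0.03 0;0.03 0 0 -0.07 0;0.03 0 0 -0.1 0;0.03 0 0 -0.12 0;0.03 -0.03 -0.024 -0.12 0;0.03 -0.06 -0.048 -0.12 0;0.03 -0.09 -0.072 -0.12 0;0.03 -0.12 -0.096 -0.12 0;0.03 -0.15 -0.12 -0.12 0;0.03 -0.18 -0.144 -0.12 0;0.03 -0.21 -0.168 -0.12 0;0.03 -0.24 -0.192 -0.12 0;0.03 -0.27 -0.216 -0.12 0;0.03 -0.3 -0.24 -0.12 0;0.03 -0.33 -0.264 -0.12 0;0.03 -0.3595 -0.287 -0.12 0;0.03 -0.3595 -0.287 -0.12 0;0.03 -0.3595 -0.287 -0.12 0;0.03 -0.3595 -0.287 -0.12 0' 40
python3 - <<'E'
from workcell import bot
from h import *
s=bot.snapshot("wrist"); cv2.imwrite("pics/w3.png",s["img"][:,:,::-1]); np.savez("w3.npz",**s)
o=bot.get_obs();print(o["position"],o["tool_rot"])
E
```

```text
time: 7.0
position: [0.4652, -0.3476, 0.3204]
tool_rot: [-0.0, 0.592, 0.806, 0.0]
force: [0.4, 0.1, -1.9]
grip_width: 0.0325
gripper_force: 39.9
[ 0.46554738 -0.34706233  0.32053329] [-2.76631567e-04  5.91307348e-01  8.06446240e-01  7.87237130e-05]
```

View pics/w3.png

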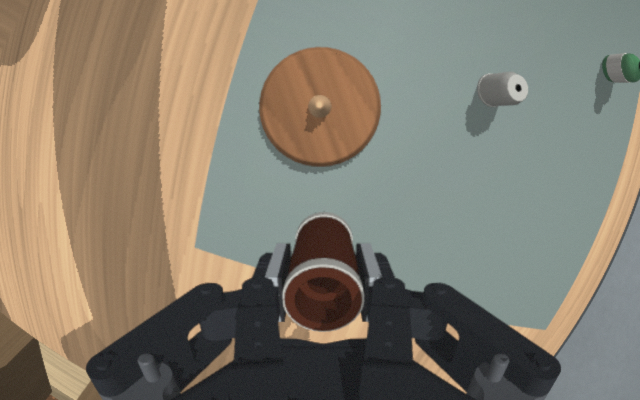

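The peg tip is at about (319.5,102), the disc outline is centred on (320.5,106), and the held barrel's rim is centred on (323,297).

Run:
```python
from h import *
s=dict(np.load("w3.npz"));im=s["img"]
tcp=np.array([.46555,-.34706,.32053]);o=dict(tool_rot=[0,.5914,.8064,0])
print("rim in tool",totool(o,plane(s,323,297,tcp[2]-.1348,1)-tcp))
hsv=cv2.cvtColor(im,cv2.COLOR_RGB2HSV);m=((hsv[...,1]>85)&(hsv[...,0]<20)).astype(np.uint8)
m[:, :255]=0;m[:,390:]=0;m[:40]=0;m[172:]=0
c=max(cv2.findContours(m,0,1)[0],key=cv2.contourArea)[:,0]
P=np.array([plane(s,u,v,.018,1)[:2] for u,v in c])
(x,y),r=cv2.minEnclosingCircle((P*1000).astype(np.float32));print("disc",x,y,r)
A=np.c_[2*P,np.ones(len(P))];w=np.linalg.lstsq(A,(P**2).sum(1),rcond=None)[0];print(w[:2],np.sqrt(w[2]+w[0]**2+w[1]**2))
t=plane(s,319.5,102,.046,1);print("tip",t)
print("tool delta disc",totool(o,[w[0]-tcp[0],w[1]-tcp[1],0]),"tip",totool(o,t-tcp))
cv2.imwrite("pics/w3b.png",cv2.resize(im[80:140,285:355][:,:,::-1],None,fx=6,fy=6,interpolation=cv2.INTER_CUBIC))
cv2.imwrite("pics/w3c.png",cv2.resize(im[205:335,260:390][:,:,::-1],None,fx=4,fy=4,interpolation=cv2.INTER_CUBIC))
```

```text
rim in tool [ 0.00242612 -0.00084694  0.1348    ]
disc 438.0906677246094 -272.6944885253906 52.86744689941406
[ 0.43818663 -0.27287766] 0.052170496715217694
tip [ 0.43779343 -0.27048365  0.046     ]
tool delta disc [ 0.07897652 -0.00380552  0.        ] tip [ 0.08137804 -0.00346111  0.27453   ]
```

View pics/w3b.png

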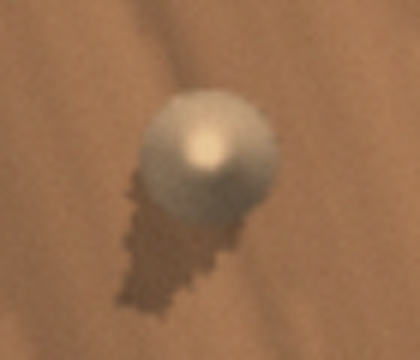

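```bash
python3 -m inch '0.03 0.03 -0.001 0 0;0.03 0.06 -0.002 0 0;0.03 0.0772 -0.0023 0 0;0.03 0.0772 -0.0023 0.02 0;0.03 0.0772 -0.0023 0.04 0;0.03 0.0772 -0.0023 0.06 0;0.03 0.0772 -0.0023 0.075 0;0.03 0.0772 -0.0023 0.085 0;0.03 0.0772 -0.0023 0.09 0;0.03 0.0772 -0.0023 0.095 0;0.03 0.0772 -0.0023 0.0985 0;0.03 0.0772 -0.0023 0.0985 0;0.03 0.0772 -0.0023 0.0985 0'
python3 - <<'E'
from workcell import bot
from h import *
o=bot.get_obs();print(o["position"],o["force"],o["torque"])
E
```

```text
time: 8.13
position: [0.4399, -0.2748, 0.2225]
tool_rot: [-0.0, 0.591, 0.806, -0.0]
force: [-1.7, 2.3, -2.3]
grip_width: 0.0322
gripper_force: 39.9
[ 0.43993733 -0.27477178  0.22245247] [-1.70500287  2.27240873 -2.29932857] [ 0.32620768  0.17406411 -0.04059212]
```

A small side force shows the peg pushing toward tool +x and −y, so I'll ease the barrel that way.

```bash
python3 -m inch '0.03 0.001 -0.0007 0 0;0.03 0.001 -0.0007 0 0;0.03 0.001 -0.0007 0 0' 
python3 -m inch '0.03 0.001 -0.0007 0 0;0.03 0.001 -0.0007 0 0;0.03 0.001 -0.0007 0 0'
```

```text
time: 8.38
position: [0.439, -0.2743, 0.2226]
tool_rot: [0.001, 0.592, 0.806, -0.0]
force: [0.2, -0.5, -0.8]
grip_width: 0.0328
gripper_force: 40.0
time: 8.63
position: [0.438, -0.2734, 0.2223]
tool_rot: [0.0, 0.592, 0.806, -0.0]
force: [-0.2, -0.4, -0.7]
grip_width: 0.0325
gripper_force: 40.0
```

Side force is gone. Lowering the rest of the way.

```bash
python3 -m inch '0.03 0 0 0.0015 0;0.03 0 0 0.003 0;0.03 0 0 0.003 0;0.03 0 0 0.003 0' 
python3 -m inch '0.055 0 0 0 0;0.055 0 0 0 0;0.055 0 0 0 0;0.055 0 0 0 0;0.055 0 0 0 0;0.055 0 0 0 0' 20
python3 -m inch '0.03 0 0 0 0;0.03 0 0 0 0;0.03 0 0 0 0;0.03 0 0 0 0;0.03 0 0 0 0;0.03 0 0 0 0' 20
python3 - <<'E'
from workcell import bot
from h import *
s=bot.snapshot("wrist"); np.savez("w4.npz",**s)
o=bot.get_obs();print(o["position"],o["force"],o["qpos"])
S=bot.snapshot("scene")["img"][160:280,130:310];D=bot.snapshot("side")["img"][110:230,330:510]
f=lambda i:cv2.resize(i[:,:,::-1],(396,264),interpolation=cv2.INTER_CUBIC)
cv2.imwrite("pics/p5.png",np.vstack([np.hstack([f(S),f(D)]),np.hstack([f(s["img"][170:370,200:500]),f(S*0)])]))
E
```

```text
time: 8.97
position: [0.438, -0.2734, 0.219]
tool_rot: [-0.0, 0.591, 0.806, -0.0]
force: [0.9, 0.0, -1.6]
grip_width: 0.0328
gripper_force: 40.0
time: 9.47
position: [0.438, -0.2734, 0.2192]
tool_rot: [0.0, 0.591, 0.806, -0.0]
force: [0.3, 0.7, -0.2]
grip_width: 0.0553
gripper_force: 0.0
time: 9.97
position: [0.438, -0.2734, 0.2193]
tool_rot: [0.0, 0.591, 0.806, -0.0]
force: [0.2, -0.1, 2.2]
grip_width: 0.0333
gripper_force: 19.8
[ 0.43803298 -0.27344418  0.21928783] [ 1.04065906 -0.55313763  3.93022015] [-6.86020955e-01  6.14753264e-01  1.98856805e+00 -1.38606341e-04
  5.38037427e-01 -9.90911077e-01]
```

View pics/p5.png

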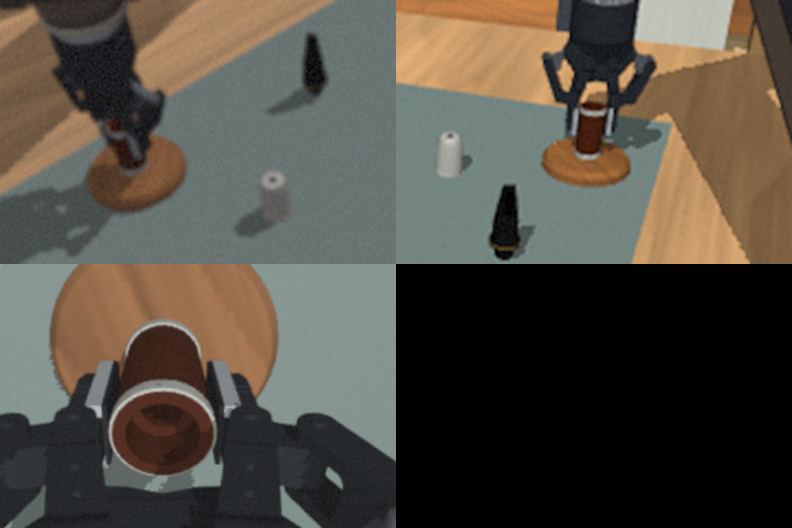

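The barrel stands seated on the peg between the pads in all three views. Now I'll let go and rise to look at the mouthpiece.

```bash
python3 -m inch '0.07 0 0 0 0;0.07 0 0 0 0;0.07 0 0 0 0;0.07 0 0 0 0;0.07 0 0 -0.03 0;0.085 0 0 -0.07 0;0.085 0 0 -0.11 0;0.085 0 0 -0.15 0;0.085 0.02 0.02 -0.16 0;0.085 0.05 0.05 -0.16 0;0.085 0.08 0.08 -0.16 0;0.085 0.11 0.104 -0.16 0;0.085 0.1267 0.104 -0.16 0;0.085 0.1267 0.104 -0.16 0;0.085 0.1267 0.104 -0.16 0'
python3 - <<'E'
from workcell import bot
from h import *
s=bot.snapshot("wrist"); cv2.imwrite("pics/w6.png",s["img"][:,:,::-1]); np.savez("w6.npz",**s)
o=bot.get_obs();print(o["position"],o["tool_rot"])
t=o["position"]
print("barrel rim expected px",proj(s,[.4380,-.2734,.084],1))
E
```

```text
time: 11.37
position: [0.4992, -0.1207, 0.3792]
tool_rot: [0.0, 0.591, 0.807, -0.0]
force: [-0.8, -0.5, 0.2]
grip_width: 0.0851
gripper_force: 0.0
[ 0.49920612 -0.12156786  0.37923903] [ 1.53071913e-04  5.91253701e-01  8.06485605e-01 -8.00043833e-05]
barrel rim expected px (np.float64(226.37357098532198), np.float64(310.7729813417599))
```

View pics/w6.png

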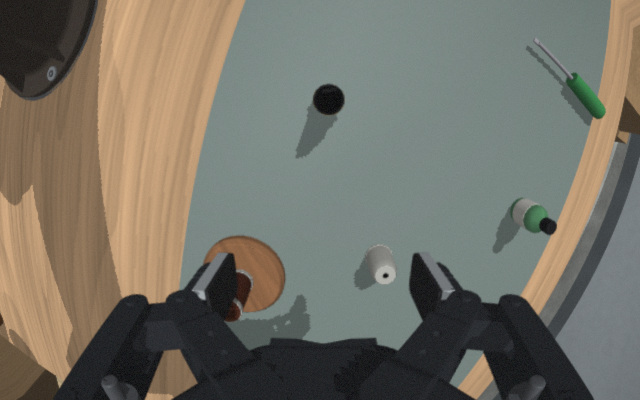

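The mouthpiece is seen from almost straight above at (328,100), with the cap's vent at (385,275).

Run:
```python
from h import *
s=dict(np.load("w6.npz"));im=s["img"]
m=(im.max(2)<60).astype(np.uint8);m[:,:300]=0;m[:,360:]=0;m[:70]=0;m[135:]=0
n,l,st,ce=cv2.connectedComponentsWithStats(m);k=1+np.argmax(st[1:,4]);print(st[k],ce[k])
c=cv2.findContours((l==k).astype(np.uint8),0,1)[0][0];print(cv2.minEnclosingCircle(c))
(u,v),r=cv2.minEnclosingCircle(c)
p=plane(s,u,v,.022,1);o=dict(tool_rot=[0,.59125,.80649,0]);t=np.array([.49921,-.12157,.3792])
print(p,totool(o,p-t));print(plane(s,385,275,.05,1))
p=plane(s,186,262,.024,1)
```

```text
[313  85  31  30 716] [328.24022346  99.30307263]
((328.2203369140625, 99.2966079711914), 15.236684799194336)
[ 0.47751643 -0.03555692  0.022     ] [0.08855473 0.00518838 0.3572    ]
[ 0.59491227 -0.19471956  0.05      ]
```

```bash
python3 -m inch '0.085 0.03 0.002 0 0;0.085 0.07 0.005 0 0;0.085 0.0886 0.0052 0 0;0.085 0.0886 0.0052 0 0;0.085 0.0886 0.0052 0.04 0;0.085 0.0886 0.0052 0.08 0;0.085 0.0886 0.0052 0.12 0;0.085 0.0886 0.0052 0.15 0;0.085 0.0886 0.0052 0.18 0;0.085 0.0886 0.0052 0.18 0;0.05 0.0886 0.0052 0.18 0;0.05 0.0886 0.0052 0.18 0;0.05 0.0886 0.0052 0.18 0;0.04 0.0886 0.0052 0.18 0;0.035 0.0886 0.0052 0.18 0;0.033 0.0886 0.0052 0.18 0;0.031 0.0886 0.0052 0.18 0;0.029 0.0886 0.0052 0.18 0;0.027 0.0886 0.0052 0.18 0;0.025 0.0886 0.0052 0.18 0' 20
python3 - <<'E'
from workcell import bot
from h import *
s=bot.snapshot("wrist"); cv2.imwrite("pics/w7.png",s["img"][150:,120:520,::-1]); np.savez("w7.npz",**s)
o=bot.get_obs();print(o["position"],o["tool_rot"],o["grip_width"],o["gripper_force"])
E
```

```text
time: 13.08
position: [0.4776, -0.0352, 0.1994]
tool_rot: [0.0, 0.591, 0.806, 0.0]
force: [0.3, 1.3, 5.0]
grip_width: 0.0263
gripper_force: 19.3
[ 0.47763986 -0.03524578  0.19943572] [2.81969577e-04 5.91451034e-01 8.06340863e-01 8.82104519e-05] 0.026317251709548684 19.333571903407574
```

View pics/w7.png

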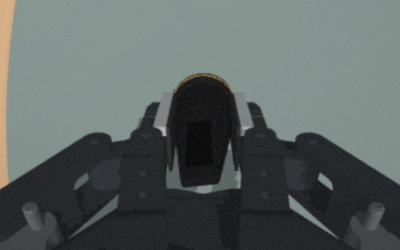

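The mouthpiece is upright between the pads and held at 26.3 mm. Regripping it a quarter turn round.

```bash
python3 -m inch '0.055 0 0 0 0;0.055 0 0 0 0;0.055 0 0 0 0;0.055 0 0 0 0;0.055 0 0 0 0.125;0.055 0 0 0 0.25;0.055 0 0 0 0.375;0.055 0 0 0 0.5;0.055 0 0 0 0.625;0.055 0 0 0 0.75;0.055 0 0 0 0.875;0.055 0 0 0 1.0;0.055 0 0 0 1.125;0.055 0 0 0 1.25;0.055 0 0 0 1.375;0.055 0 0 0 1.5;0.055 0 0 0 1.571;0.055 0 0 0 1.571;0.055 0 0 0 1.571'
python3 -m inch '0.04 0 0 0 0;0.035 0 0 0 0;0.033 0 0 0 0;0.031 0 0 0 0;0.029 0 0 0 0;0.027 0 0 0 0;0.022 0 0 0 0;0.022 0 0 0 0;0.022 0 0 0 0' 30
python3 - <<'E'
from workcell import bot
from h import *
o=bot.get_obs();print(o["position"],o["tool_rot"],o["grip_width"],o["gripper_force"])
print(totool(o,[.4380-o["position"][0],-.2734-o["position"][1],0]))
E
```

```text
time: 14.72
position: [0.4775, -0.0353, 0.1991]
tool_rot: [0.0, 0.988, 0.153, -0.0]
force: [0.6, 0.2, -0.0]
grip_width: 0.0551
gripper_force: 0.0
time: 15.47
position: [0.4775, -0.0353, 0.1993]
tool_rot: [0.0, 0.988, 0.152, 0.0]
force: [-1.2, 0.5, 5.1]
grip_width: 0.026
gripper_force: 29.3
[ 0.47754477 -0.03529158  0.19930499] [8.55885593e-05 9.88403106e-01 1.51852837e-01 9.51371455e-05] 0.02600475323618855 29.340624511241913
[-1.09197278e-01  2.15256503e-01  2.49411968e-05]
```

```bash
python3 -m inch '0.022 0 0 -0.03 0;0.022 0 0 -0.06 0;0.022 0 0 -0.09 0;0.022 0 0 -0.12 0;0.022 -0.0156 0.0307 -0.12 0;0.022 -0.0312 0.0614 -0.12 0;0.022 -0.0468 0.0921 -0.12 0;0.022 -0.0624 0.1228 -0.12 0;0.022 -0.078 0.1535 -0.12 0;0.022 -0.0936 0.1842 -0.12 0;0.022 -0.1092 0.2153 -0.12 0;0.022 -0.1092 0.2153 -0.12 0;0.022 -0.1092 0.2153 -0.12 0;0.022 -0.1092 0.2153 -0.11 0;0.022 -0.1092 0.2153 -0.1 0;0.022 -0.1092 0.2153 -0.09 0;0.022 -0.1092 0.2153 -0.09 0' 40
python3 - <<'E'
from workcell import bot
from h import *
s=bot.snapshot("wrist"); np.savez("w8.npz",**s)
o=bot.get_obs();print(o["position"],o["tool_rot"],o["grip_width"],o["force"])
print(totool(o,[.4380-o["position"][0],-.2734-o["position"][1],0]))
S=bot.snapshot("scene")["img"][150:270,130:310];D=bot.snapshot("side")["img"][90:210,330:510]
f=lambda i:cv2.resize(i[:,:,::-1],(396,264),interpolation=cv2.INTER_CUBIC)
cv2.imwrite("pics/p8.png",np.vstack([np.hstack([f(S),f(D)]),np.hstack([f(s["img"][170:370,200:500]),f(S*0)])]))
E
```

```text
time: 16.88
position: [0.4379, -0.2723, 0.2869]
tool_rot: [-0.001, 0.988, 0.152, -0.001]
force: [-1.5, -0.9, -1.1]
grip_width: 0.0252
gripper_force: 39.6
[ 0.43808336 -0.27258683  0.28779587] [-9.95041071e-04  9.88319016e-01  1.52393172e-01 -9.23775906e-04] 0.025574855584388694 [ 0.49255446  0.30049797 -0.18241512]
[-3.24443615e-04  7.50291715e-04 -1.19292413e-06]
```

View pics/p8.png

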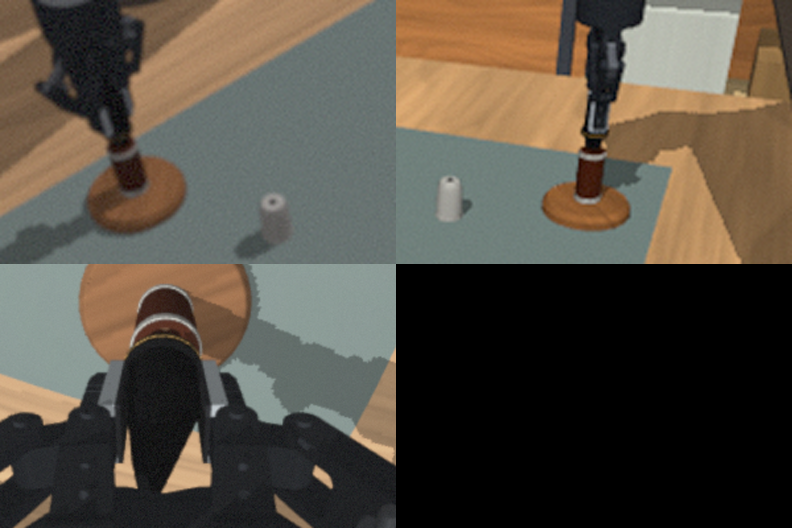

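The tenon stands just above the barrel's mouth and looks aligned in all three views. Lowering gently with force checks.

```bash
python3 -m inch '0.022 0 0 0 0;0.022 0 0 0.002 0;0.022 0 0 0.004 0;0.022 0 0 0.006 0;0.022 0 0 0.007 0;0.022 0 0 0.007 0'
python3 -m inch '0.022 0 0 0.001 0;0.022 0 0 0.002 0;0.022 0 0 0.003 0;0.022 0 0 0.003 0'
```

```text
time: 17.53
position: [0.4379, -0.2734, 0.282]
tool_rot: [-0.0, 0.988, 0.152, -0.0]
force: [-0.0, -0.1, 0.4]
grip_width: 0.0255
gripper_force: 39.6
time: 17.87
position: [0.4379, -0.2734, 0.279]
tool_rot: [-0.0, 0.988, 0.152, -0.0]
force: [-0.4, 0.0, -1.0]
grip_width: 0.0257
gripper_force: 39.6
```

Entered 4 mm with no force. Continuing to home (TCP about 0.2673).

```bash
python3 -m inch '0.022 0 0 0.002 0;0.022 0 0 0.004 0;0.022 0 0 0.006 0;0.022 0 0 0.008 0;0.022 0 0 0.0095 0;0.022 0 0 0.0105 0;0.022 0 0 0.0105 0;0.022 0 0 0.0105 0'
python3 -m inch '0.022 0 0 0.0007 0;0.022 0 0 0.0014 0;0.022 0 0 0.002 0;0.022 0 0 0.002 0'
```

```text
time: 18.53
position: [0.438, -0.2734, 0.2687]
tool_rot: [0.0, 0.988, 0.152, -0.0]
force: [0.3, 0.0, -0.3]
grip_width: 0.0257
gripper_force: 39.6
time: 18.87
position: [0.438, -0.2734, 0.2673]
tool_rot: [0.0, 0.988, 0.152, 0.0]
force: [-1.7, -0.2, 7.9]
grip_width: 0.0257
gripper_force: 40.6
```

It touches home at exactly the expected height. Now release, rise clear of the beak and go look at the ligature.

```bash
python3 -m inch '0.03 0 0 0 0;0.04 0 0 0 0;0.06 0 0 0 0;0.06 0 0 0 0;0.06 0 0 0 0;0.06 0 0 -0.03 0;0.06 0 0 -0.07 0;0.06 0 0 -0.11 0;0.06 0 0 -0.13 0;0.06 0 0 -0.13 0'
python3 -m inch '0.085 0.018 -0.033 0.015 -0.125;0.085 0.036 -0.066 0.015 -0.25;0.085 0.054 -0.099 0.015 -0.375;0.085 0.072 -0.132 0.015 -0.5;0.085 0.09 -0.165 0.015 -0.625;0.085 0.108 -0.198 0.015 -0.75;0.085 0.126 -0.231 0.015 -0.875;0.085 0.144 -0.264 0.015 -1;0.085 0.162 -0.297 0.015 -1.125;0.085 0.18 -0.33 0.015 -1.25;0.085 0.198 -0.363 0.015 -1.375;0.085 0.2051 -0.3689 0.015 -1.5;0.085 0.2051 -0.3689 0.015 -1.625;0.085 0.2051 -0.3689 0.015 -1.75;0.085 0.2051 -0.3689 0.015 -1.875;0.085 0.2051 -0.3689 0.015 -1.97;0.085 0.2051 -0.3689 0.015 -1.97;0.085 0.2051 -0.3689 0.015 -1.97;0.085 0.2051 -0.3689 0.015 -1.97'
python3 - <<'E'
from workcell import bot
from h import *
s=bot.snapshot("wrist"); np.savez("w9.npz",**s);im=s["img"]
o=bot.get_obs();print(o["position"].tolist(),o["tool_rot"].tolist())
u,v=map(int,proj(s,[.472,.201,.02],1));print(u,v)
S=bot.snapshot("scene");D=bot.snapshot("side");np.savez("s9.npz",**S);np.savez("d9.npz",**D)
f=lambda i:cv2.resize(i[:,:,::-1],(396,264),interpolation=cv2.INTER_CUBIC)
c=im[max(0,v-40):v+40,u-60:u+60]
cv2.imwrite("pics/p9.png",np.vstack([np.hstack([f(S["img"][150:270,130:310]),f(D["img"][90:210,330:510])]),np.hstack([f(im),f(c)])]))
E
```

```text
time: 19.7
position: [0.4382, -0.2735, 0.4011]
tool_rot: [0.003, 0.988, 0.152, 0.003]
force: [0.7, 1.0, -0.4]
grip_width: 0.0599
gripper_force: 0.0
time: 21.28
position: [0.5229, 0.14, 0.3812]
tool_rot: [-0.0, 0.421, 0.907, -0.0]
force: [-0.2, -0.1, 0.3]
grip_width: 0.0849
gripper_force: 0.0
[0.5229139966207275, 0.13997971451381028, 0.3813312704903034] [-0.00015995904155605687, 0.4212205916319129, 0.9069581913584974, -0.00016348116008547197]
323 107
```

View pics/p9.png

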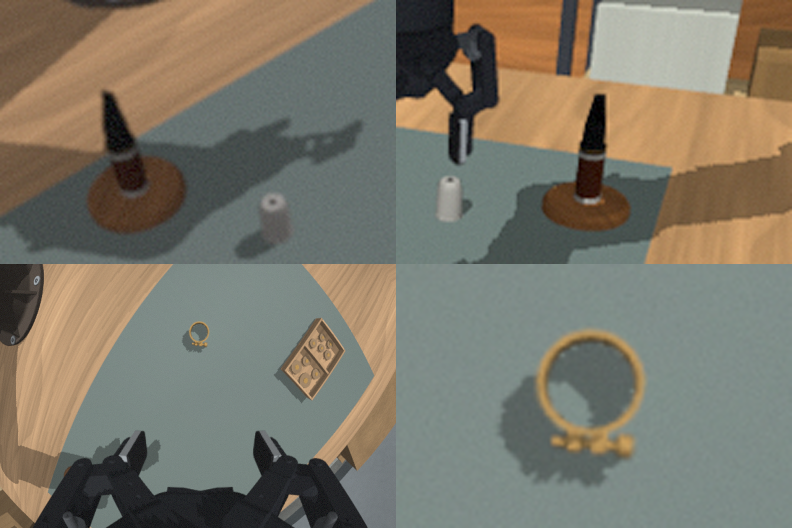

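The mouthpiece stands home in the barrel. The ligature ring centre is at about (322,103) in the wrist picture, with its screws pointing straight down the image (tool −x), so the grip across its y is right as it stands.

Run:
```python
from h import *
s=dict(np.load("w9.npz"));im=s["img"];hsv=cv2.cvtColor(im,cv2.COLOR_RGB2HSV)
m=((hsv[...,1]>110)&(hsv[...,0]<30)).astype(np.uint8);m[:,:290]=0;m[:,350:]=0;m[:75]=0;m[140:]=0
ys,xs=np.nonzero(m);print(xs.min(),xs.max(),ys.min(),ys.max(),len(xs))
k=ys<112;P=np.array([plane(s,u,v,.022,1)[:2] for u,v in zip(xs[k],ys[k])])
w=np.linalg.lstsq(np.c_[2*P,np.ones(len(P))],(P**2).sum(1),rcond=None)[0];print(w[:2],np.sqrt(w[2]+w[0]**2+w[1]**2))
t=np.array([.52291,.13998,.38133]);o=dict(tool_rot=[0,.42122,.90696,0])
print(totool(o,[w[0]-t[0],w[1]-t[1],0]))
k=ys>115;c=np.array([plane(s,u,v,.012,1)[:2] for u,v in zip(xs[k],ys[k])]).mean(0);print("screws dir in tool",totool(o,[c[0]-w[0],c[1]-w[1],0]))
```

```text
306 336 88 124 244
[0.46697207 0.20322307] 0.015446396837770235
[ 0.0844096  -0.00193862  0.        ]
screws dir in tool [-0.0184919   0.00106393  0.        ]
```

```bash
python3 -m inch '0.085 0.03 -0.001 0 0;0.085 0.06 -0.0015 0.02 0;0.085 0.0844 -0.0019 0.05 0;0.085 0.0844 -0.0019 0.09 0;0.085 0.0844 -0.0019 0.13 0;0.085 0.0844 -0.0019 0.165 0;0.085 0.0844 -0.0019 0.19 0;0.085 0.0844 -0.0019 0.2 0;0.06 0.0844 -0.0019 0.205 0;0.06 0.0844 -0.0019 0.205 0;0.06 0.0844 -0.0019 0.205 0;0.05 0.0844 -0.0019 0.205 0;0.042 0.0844 -0.0019 0.205 0;0.038 0.0844 -0.0019 0.205 0;0.035 0.0844 -0.0019 0.205 0;0.033 0.0844 -0.0019 0.205 0;0.03 0.0844 -0.0019 0.205 0;0.03 0.0844 -0.0019 0.205 0;0.03 0.0844 -0.0019 0.205 0' 20
python3 - <<'E'
from workcell import bot
from h import *
s=bot.snapshot("wrist"); np.savez("w10.npz",**s);im=s["img"]
o=bot.get_obs();print(o["position"].tolist(),o["tool_rot"].tolist(),o["force"],o["qpos"])
cv2.imwrite("pics/w10.png",cv2.resize(im[200:340,220:430][:,:,::-1],None,fx=3,fy=3,interpolation=cv2.INTER_CUBIC))
E
```

```text
time: 23.02
position: [0.4669, 0.2031, 0.1771]
tool_rot: [0.0, 0.42, 0.908, 0.0]
force: [-0.8, -1.1, 6.6]
grip_width: 0.0314
gripper_force: 19.3
[0.4669049001005113, 0.20314079002770988, 0.17710699713344077] [0.000270655176233927, 0.4200246425506591, 0.9075126391226095, 0.00019033833782580213] [-0.09139574 -0.51175313  6.41270563] [ 2.80600581e-01  6.87200320e-01  2.02327498e+00 -1.60167264e-04
  4.30458978e-01 -4.23105213e-01]
```

View pics/w10.png

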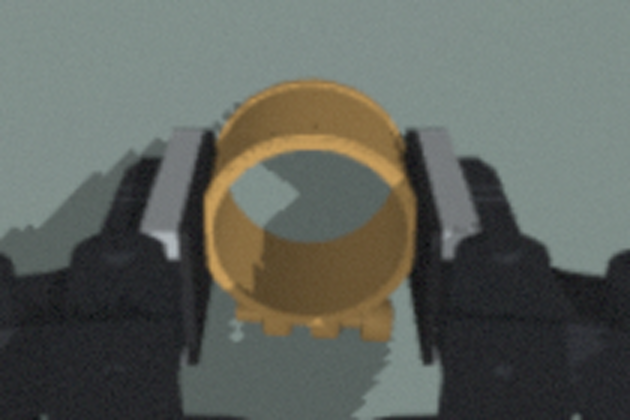

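The ring is held squarely between the pads, with its top rim centred at about (323.7,276) and the screws on the near side. I'll compare its offset with the barrel's when that was held.

Run:
```python
from h import *
s=dict(np.load("w10.npz"));t=np.array([.4669,.20314,.17711]);o=dict(tool_rot=[0,.42002,.90751,0])
print("lig",totool(o,plane(s,323.7,276,.024,1)-t))
s=dict(np.load("w4.npz"));t2=np.array([.43803,-.27344,.2193]);o2=dict(tool_rot=[0,.5914,.8064,0])
print("barrel",totool(o2,plane(s,323.1,293.9,.084,1)-t2))
print("delta",totool(o,np.array([.4380,-.2734,0])-t))
```

```text
lig [0.00199019 0.00017588 0.15311   ]
barrel [ 0.0038689  -0.00030601  0.1353    ]
delta [-0.34458792 -0.33043115  0.17711   ]
```

```bash
python3 -m inch '0.025 0 0 -0.02 0;0.025 0 0 -0.05 0;0.025 0 0 -0.09 0;0.025 0 0 -0.13 0;0.025 0 0 -0.17 0;0.025 0 0 -0.195 0;0.025 -0.025 -0.024 -0.195 0;0.025 -0.05 -0.048 -0.195 0;0.025 -0.08 -0.077 -0.195 0;0.025 -0.11 -0.105 -0.195 0;0.025 -0.14 -0.134 -0.195 0;0.025 -0.17 -0.163 -0.195 0;0.025 -0.2 -0.192 -0.195 0;0.025 -0.23 -0.221 -0.195 0;0.025 -0.26 -0.249 -0.195 0;0.025 -0.29 -0.278 -0.195 0;0.025 -0.31 -0.297 -0.195 0;0.025 -0.33 -0.317 -0.195 0;0.025 -0.3434 -0.3304 -0.195 0;0.025 -0.3434 -0.3304 -0.195 0' 25
python3 -m inch '0.025 0 0 0 0;0.025 0 0 0 0'
python3 - <<'E'
from workcell import bot
from h import *
s=bot.snapshot("wrist"); np.savez("w11.npz",**s);im=s["img"]
o=bot.get_obs();print(o["position"].tolist(),o["tool_rot"].tolist(),o["force"])
print(totool(o,np.array([.4380,-.2734,0])-o["position"]))
S=bot.snapshot("scene")["img"][140:260,130:310];D=bot.snapshot("side")["img"][80:200,330:510]
f=lambda i:cv2.resize(i[:,:,::-1],(396,264),interpolation=cv2.INTER_CUBIC)
cv2.imwrite("pics/p11.png",np.vstack([np.hstack([f(S),f(D)]),np.hstack([f(im[200:340,220:430]),f(im[80:360,120:540])])]))
E
```

```text
time: 24.73
position: [0.4369, -0.2754, 0.3715]
tool_rot: [0.0, 0.421, 0.907, -0.0]
force: [-0.1, -0.3, -0.5]
grip_width: 0.0313
gripper_force: 25.0
time: 24.9
position: [0.4371, -0.2719, 0.3716]
tool_rot: [-0.0, 0.42, 0.908, 0.0]
force: [-0.8, 0.0, -0.2]
grip_width: 0.0315
gripper_force: 25.0
[0.4372397528906346, -0.2715854152696042, 0.3716813025295788] [-0.00019109273211278564, 0.41967682184997923, 0.9076735771213413, 7.798215845085317e-05] [ 0.64315128 -0.04276699 -0.6711678 ]
[-0.00202817 -0.00058918  0.37168051]
```

View pics/p11.png

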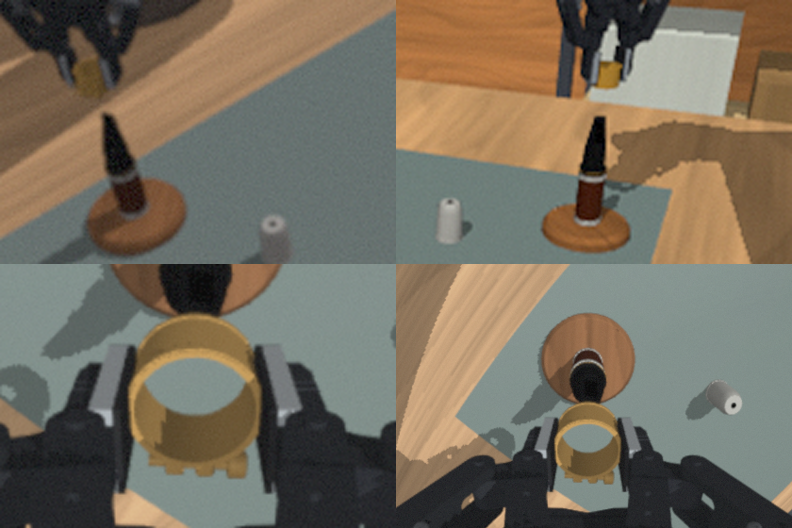

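The ring lines up over the beak in both side views. Lowering in stages.

```bash
python3 -m inch '0.025 -0.0008 -0.0006 0 0;0.025 -0.0008 -0.0006 0.01 0;0.025 -0.0008 -0.0006 0.02 0;0.025 -0.0008 -0.0006 0.027 0;0.025 -0.0008 -0.0006 0.034 0;0.025 -0.0008 -0.0006 0.034 0'
python3 -m inch '0.025 0 0 0.005 0;0.025 0 0 0.01 0;0.025 0 0 0.015 0;0.025 0 0 0.02 0;0.025 0 0 0.02 0'
python3 - <<'E'
from workcell import bot
from h import *
s=bot.snapshot("wrist"); im=s["img"]
o=bot.get_obs();print(o["position"].tolist(),o["force"],totool(o,np.array([.4380,-.2734,0])-o["position"]))
S=bot.snapshot("scene")["img"][140:260,130:310];D=bot.snapshot("side")["img"][80:200,330:510]
f=lambda i:cv2.resize(i[:,:,::-1],(396,264),interpolation=cv2.INTER_CUBIC)
cv2.imwrite("pics/p12.png",np.vstack([np.hstack([f(S),f(D)]),np.hstack([f(im[200:340,220:430]),f(im[80:360,120:540])])]))
E
```

```text
time: 25.55
position: [0.4372, -0.2734, 0.3359]
tool_rot: [-0.001, 0.42, 0.908, 0.0]
force: [-0.5, -0.5, -1.2]
grip_width: 0.0312
gripper_force: 25.0
time: 25.97
position: [0.4372, -0.2734, 0.3167]
tool_rot: [-0.001, 0.42, 0.908, 0.0]
force: [0.6, -0.2, -0.0]
grip_width: 0.0312
gripper_force: 25.0
[0.4372801929193617, -0.27348383602993626, 0.31724619426752254] [ 0.21924291 -0.53492456  0.7113098 ] [-0.00062197  0.00066328  0.31724572]
```

View pics/p12.png

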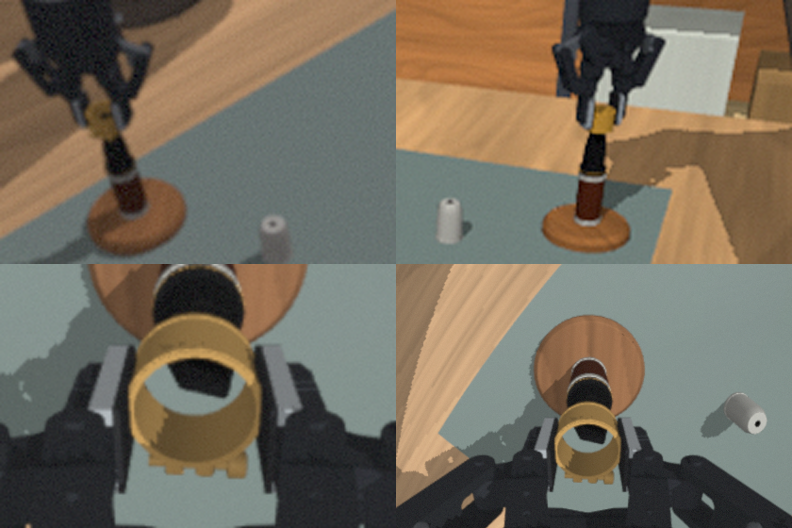

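The beak is inside the ring and centred. Small trim, then lower onto the body.

```bash
python3 -m inch '0.025 0.0006 0.0007 0 0;0.025 0.0006 0.0007 0.007 0;0.025 0.0006 0.0007 0.014 0;0.025 0.0006 0.0007 0.02 0;0.025 0.0006 0.0007 0.024 0;0.025 0.0006 0.0007 0.024 0'
python3 -m inch '0.025 0 0 0.0025 0;0.025 0 0 0.005 0;0.025 0 0 0.0075 0;0.025 0 0 0.01 0;0.025 0 0 0.01 0'
```

```text
time: 26.62
position: [0.4374, -0.2725, 0.2925]
tool_rot: [-0.001, 0.42, 0.908, 0.0]
force: [-0.1, 0.2, -0.1]
grip_width: 0.0314
gripper_force: 25.0
time: 27.03
position: [0.4374, -0.2725, 0.2833]
tool_rot: [-0.0, 0.42, 0.908, 0.0]
force: [-0.5, -0.2, -0.3]
grip_width: 0.0312
gripper_force: 25.0
```

```bash
python3 -m inch '0.025 0 0 0.0025 0;0.025 0 0 0.005 0;0.025 0 0 0.0075 0;0.025 0 0 0.01 0;0.025 0 0 0.01 0'
python3 -m inch '0.025 0 0 0.001 0;0.025 0 0 0.002 0;0.025 0 0 0.003 0;0.025 0 0 0.0035 0;0.025 0 0 0.0035 0'
python3 - <<'E'
from workcell import bot
from h import *
o=bot.get_obs();print(o["position"].tolist(),o["force"],totool(o,np.array([.4380,-.2734,0])-o["position"]))
E
```

```text
time: 27.45
position: [0.4374, -0.2725, 0.2732]
tool_rot: [-0.0, 0.42, 0.908, 0.0]
force: [-0.1, 0.8, -0.4]
grip_width: 0.0313
gripper_force: 24.9
time: 27.87
position: [0.4374, -0.2726, 0.2701]
tool_rot: [-0.0, 0.42, 0.908, -0.0]
force: [-0.4, -0.8, 0.0]
grip_width: 0.031
gripper_force: 25.0
[0.4374411917377131, -0.27256762181325844, 0.27011852313525464] [-0.38874617 -0.7788627   0.0394916 ] [-1.00863820e-03 -9.16594383e-05  2.70118485e-01]
```

```bash
python3 -m inch '0.025 0 0 0.0005 0;0.025 0 0 0.001 0;0.025 0 0 0.0014 0;0.025 0 0 0.0014 0'
python3 -m inch '0.05 0 0 0 0;0.05 0 0 0 0;0.05 0 0 0 0;0.05 0 0 0 0;0.05 0 0 0 0;0.05 0 0 -0.03 0;0.06 0 0 -0.07 0;0.06 0 0 -0.11 0;0.06 0 0 -0.13 0;0.06 0 0 -0.13 0'
python3 - <<'E'
from workcell import bot
from h import *
o=bot.get_obs();print(o["position"].tolist(),o["tool_rot"],o["qpos"])
s=bot.snapshot("wrist"); np.savez("w13.npz",**s);im=s["img"]
S=bot.snapshot("scene")["img"][150:240,140:275];D=bot.snapshot("side")["img"][100:190,360:495]
f=lambda i:cv2.resize(i[:,:,::-1],(396,264),interpolation=cv2.INTER_CUBIC)
cv2.imwrite("pics/p13.png",np.vstack([np.hstack([f(S),f(D)]),np.hstack([f(im),f(S*0)])]))
E
```

```text
time: 28.2
position: [0.4375, -0.2726, 0.2692]
tool_rot: [0.0, 0.42, 0.908, -0.0]
force: [0.3, 0.9, 5.1]
grip_width: 0.0313
gripper_force: 25.4
time: 29.03
position: [0.4376, -0.2726, 0.4032]
tool_rot: [0.004, 0.42, 0.908, -0.001]
force: [0.8, -0.6, 0.8]
grip_width: 0.06
gripper_force: 0.0
[0.43763007041711105, -0.2726219725133544, 0.40323098721101935] [ 0.00363386  0.41989279  0.90756592 -0.00096658] [-6.85277633e-01  3.37018449e-01  1.82687708e+00 -7.31650650e-05
  9.70176921e-01 -1.38937191e+00]
```

View pics/p13.png

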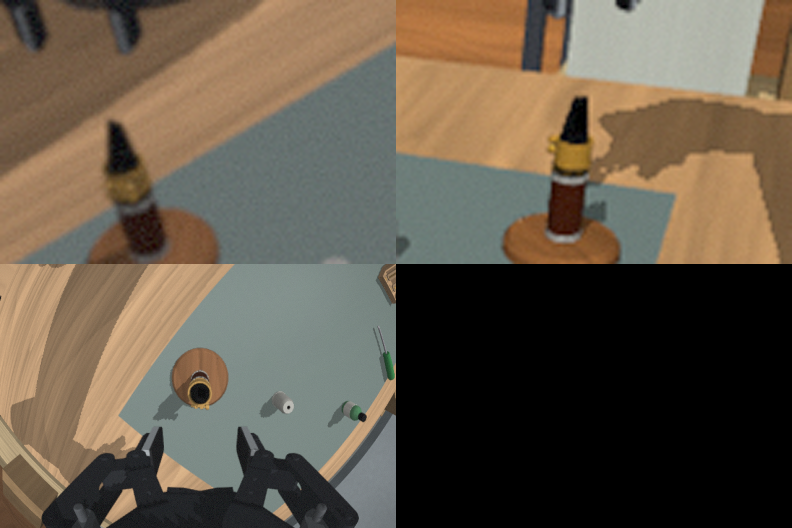

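The ligature sits on the collar in both side views, and it touched at the expected height. I have now used up my picture views, so the rest is by numbers. Next I move to measure the cap's dark vent hole.

```bash
python3 -m inch '0.085 -0.02 0.028 0 0;0.085 -0.04 0.056 0 0;0.085 -0.06 0.084 0 0;0.085 -0.08 0.112 0.01 0;0.085 -0.1 0.14 0.02 0;0.085 -0.122 0.17 0.023 0;0.085 -0.122 0.17 0.023 0;0.085 -0.122 0.17 0.023 0;0.085 -0.122 0.17 0.023 0'
python3 - <<'E'
from workcell import bot
from h import *
s=bot.snapshot("wrist"); np.savez("w14.npz",**s);im=s["img"].astype(int);o=bot.get_obs()
t=o["position"];print(t,o["tool_rot"])
u,v=map(int,proj(s,[.595,-.195,.05],1));print("expect",u,v)
g=im.sum(2)/3;sat=im.max(2)-im.min(2)
W=(slice(v-35,v+35),slice(u-35,u+35))
m=((g[W]>105)&(sat[W]<14)).astype(np.uint8)   # grey-white cap against greenish mat
n,l,st,ce=cv2.connectedComponentsWithStats(m);k=1+np.argmax(st[1:,4]);print("cap blob",st[k],ce[k]+[u-35,v-35])
x,y,w,h,_=st[k];sub=(l==k).astype(np.uint8);hull=np.zeros_like(sub)
c=cv2.findContours(sub,0,1)[0];cv2.fillConvexPoly(hull,cv2.convexHull(np.vstack(c)),1)
d=np.where(cv2.erode(hull,np.ones((5,5)))>0,g[W],999);hole=np.argwhere(d<np.nanmin(d)+25);hc=hole.mean(0)[::-1]+[u-35,v-35]
print("hole",hc,len(hole),d.min())
p=plane(s,*hc,.05,1);print("top",p,totool(o,p-t))
ctr=np.array([x+(w-1)/2+u-35,y+(h-1)/2+v-35]);q=plane(s,*ctr,.0,1);print("bbox@0",ctr,q,"width px->mm",[np.linalg.norm(plane(s,u-35+x,ctr[1],0,1)-plane(s,u-35+x+w,ctr[1],0,1))])
E
```

```text
time: 29.93
position: [0.6457, -0.2555, 0.3738]
tool_rot: [-0.002, 0.42, 0.908, -0.0]
force: [0.1, -0.0, 0.3]
grip_width: 0.0851
gripper_force: 0.0
[ 0.64536497 -0.25566456  0.37471328] [-1.04631225e-03  4.20065817e-01  9.07493037e-01 -4.62666062e-05]
expect 324 108
cap blob [  13   13   57   57 1003] [328.41475573 109.05383848]
hole [324.375 108.25 ] 16 11.333333333333334
top [ 0.59523256 -0.19509351  0.05      ] [0.07801623 0.00128596 0.32485788]
bbox@0 [330. 114.] [ 0.60344237 -0.19500807  0.        ] width px->mm [np.float64(0.06241757423167833)]
```

The vent hole gives the cap at (0.595, −0.195), which agrees with two earlier views. Go down and close gently.

```bash
python3 -m inch '0.085 0.04 0.001 0 0;0.085 0.078 0.0013 0 0;0.085 0.078 0.0013 0.04 0;0.085 0.078 0.0013 0.08 0;0.085 0.078 0.0013 0.12 0;0.085 0.078 0.0013 0.155 0;0.085 0.078 0.0013 0.18 0;0.085 0.078 0.0013 0.192 0;0.06 0.078 0.0013 0.192 0;0.06 0.078 0.0013 0.192 0;0.05 0.078 0.0013 0.192 0;0.042 0.078 0.0013 0.192 0;0.038 0.078 0.0013 0.192 0;0.036 0.078 0.0013 0.192 0;0.034 0.078 0.0013 0.192 0;0.032 0.078 0.0013 0.192 0;0.03 0.078 0.0013 0.192 0;0.027 0.078 0.0013 0.192 0;0.022 0.078 0.0013 0.192 0;0.022 0.078 0.0013 0.192 0' 20
python3 -m inch '0.055 0 0 0 0;0.055 0 0 0 0;0.055 0 0 0 0;0.055 0 0 0 0;0.055 0 0 0 0.125;0.055 0 0 0 0.25;0.055 0 0 0 0.375;0.055 0 0 0 0.5;0.055 0 0 0 0.625;0.055 0 0 0 0.75;0.055 0 0 0 0.875;0.055 0 0 0 1.0;0.055 0 0 0 1.125;0.055 0 0 0 1.25;0.055 0 0 0 1.375;0.055 0 0 0 1.5;0.055 0 0 0 1.571;0.055 0 0 0 1.571;0.055 0 0 0 1.571'
python3 -m inch '0.04 0 0 0 0;0.036 0 0 0 0;0.034 0 0 0 0;0.032 0 0 0 0;0.03 0 0 0 0;0.027 0 0 0 0;0.022 0 0 0 0;0.022 0 0 0 0;0.022 0 0 0 0' 25
python3 - <<'E'
from workcell import bot
from h import *
o=bot.get_obs();print(o["position"],o["tool_rot"],o["grip_width"],o["gripper_force"],o["qpos"][5])
print(totool(o,np.array([.4380,-.2734,0])-o["position"]))
E
```

```text
time: 31.65
position: [0.5966, -0.1953, 0.1846]
tool_rot: [0.0, 0.42, 0.908, -0.0]
force: [-1.3, -0.5, 7.5]
grip_width: 0.0321
gripper_force: 19.4
time: 33.23
position: [0.5965, -0.1952, 0.1837]
tool_rot: [-0.0, 0.938, 0.346, -0.0]
force: [0.8, -0.1, -0.4]
grip_width: 0.0551
gripper_force: 0.0
time: 33.98
position: [0.5965, -0.1952, 0.1839]
tool_rot: [0.0, 0.939, 0.345, -0.0]
force: [-1.0, 2.0, 3.9]
grip_width: 0.0317
gripper_force: 24.8
[ 0.59648403 -0.19522642  0.18394195] [ 4.20362075e-05  9.38707288e-01  3.44715280e-01 -1.88190091e-05] 0.031738854837424654 24.77686698138683 0.4455492237640487
[-0.17139919 -0.04298373  0.18395014]
```

```bash
python3 -m inch '0.022 0 0 -0.02 0;0.022 0 0 -0.05 0;0.022 0 0 -0.09 0;0.022 0 0 -0.13 0;0.022 0 0 -0.17 0;0.022 0 0 -0.19 0;0.022 -0.025 -0.006 -0.19 0;0.022 -0.055 -0.014 -0.19 0;0.022 -0.085 -0.021 -0.19 0;0.022 -0.115 -0.029 -0.19 0;0.022 -0.145 -0.036 -0.19 0;0.022 -0.16 -0.04 -0.19 0;0.022 -0.1714 -0.043 -0.19 0;0.022 -0.1714 -0.043 -0.19 0;0.022 -0.1714 -0.043 -0.19 0;0.022 -0.1714 -0.043 -0.19 0;0.022 -0.1714 -0.043 -0.19 0' 30
python3 - <<'E'
from workcell import bot
from h import *
o=bot.get_obs();print(o["position"],o["force"],totool(o,np.array([.4380,-.2734,0])-o["position"]))
# beak check: dark pixels of mouthpiece above the ligature, in both views, tip pixel -> point
P=[]
for n,e in(("scene",0),("side",0)):
    s=bot.snapshot(n);im=s["img"].astype(int);np.savez(n+"15.npz",**s)
    u0,v0=proj(s,[.438,-.2734,.145]);u,v=int(u0),int(v0)
    m=(im[v-14:v+14,u-14:u+14].max(2)<60).astype(np.uint8)
    nn,l,st,ce=cv2.connectedComponentsWithStats(m);k=l[14,14]
    ys,xs=np.nonzero(l==k);print(n,"expected",(u0,v0),"dark rows",[(int(r+v-14),round(xs[ys==r].mean()+u-14,1),int((ys==r).sum())) for r in np.unique(ys)][:28:3])
    print([np.round(proj(s,[.438,-.2734,z]),1).tolist() for z in(.116,.13,.145,.157,.186)])
E
```

```text
time: 35.4
position: [0.4388, -0.273, 0.3736]
tool_rot: [0.0, 0.939, 0.345, 0.0]
force: [-0.4, 0.5, 0.2]
grip_width: 0.0314
gripper_force: 29.9
[ 0.43880994 -0.27300493  0.37364737] [-0.44203186  0.48788769  0.18151615] [-8.95489575e-04 -2.74552234e-04  3.73647284e-01]
scene expected (np.float64(178.69251571427597), np.float64(196.3165569197962)) dark rows [(192, np.float64(178.0), 1), (195, np.float64(179.5), 4), (198, np.float64(180.0), 7), (201, np.float64(181.0), 7), (204, np.float64(181.5), 10), (207, np.float64(181.0), 9)]
[[181.7, 205.6], [180.3, 201.2], [178.7, 196.3], [177.4, 192.3], [174.2, 182.4]]
side expected (np.float64(422.19416611353205), np.float64(136.15694983256003)) dark rows [(133, np.float64(424.0), 1), (136, np.float64(422.0), 5), (139, np.float64(421.5), 6), (142, np.float64(421.0), 7), (145, np.float64(420.5), 8), (148, np.float64(421.5), 6)]
[[420.9, 146.5], [421.5, 141.6], [422.2, 136.2], [422.7, 131.8], [424.1, 121.0]]
```

The beak is where expected in both views. Trim and lower, checking force.

```bash
python3 -m inch '0.022 -0.0009 -0.0003 0 0;0.022 -0.0009 -0.0003 0.01 0;0.022 -0.0009 -0.0003 0.02 0;0.022 -0.0009 -0.0003 0.025 0;0.022 -0.0009 -0.0003 0.03 0;0.022 -0.0009 -0.0003 0.034 0;0.022 -0.0009 -0.0003 0.036 0;0.022 -0.0009 -0.0003 0.036 0'
python3 -m inch '0.022 0 0 0.003 0;0.022 0 0 0.006 0;0.022 0 0 0.009 0;0.022 0 0 0.012 0;0.022 0 0 0.012 0'
python3 -m inch '0.022 0 0 0.003 0;0.022 0 0 0.006 0;0.022 0 0 0.009 0;0.022 0 0 0.012 0;0.022 0 0 0.012 0'
```

```text
time: 36.17
position: [0.4371, -0.2738, 0.3373]
tool_rot: [-0.0, 0.939, 0.345, -0.0]
force: [-0.7, 0.2, 0.2]
grip_width: 0.0314
gripper_force: 29.9
time: 36.58
position: [0.4371, -0.2737, 0.3252]
tool_rot: [-0.0, 0.939, 0.345, -0.0]
force: [0.3, 0.3, 1.0]
grip_width: 0.032
gripper_force: 29.9
time: 37.0
position: [0.4371, -0.2737, 0.3132]
tool_rot: [-0.0, 0.939, 0.345, -0.0]
force: [0.5, -0.7, -0.4]
grip_width: 0.0319
gripper_force: 29.9
```

```bash
python3 -m inch '0.022 0.0008 0.0004 0 0;0.022 0.0008 0.0004 0.003 0;0.022 0.0008 0.0004 0.006 0;0.022 0.0008 0.0004 0.009 0;0.022 0.0008 0.0004 0.011 0;0.022 0.0008 0.0004 0.011 0'
python3 -m inch '0.022 0 0 0.0007 0;0.022 0 0 0.0014 0;0.022 0 0 0.0021 0;0.022 0 0 0.0026 0;0.022 0 0 0.0026 0'
```

```text
time: 37.5
position: [0.438, -0.2734, 0.3023]
tool_rot: [-0.0, 0.939, 0.345, -0.0]
force: [0.3, -0.4, 0.4]
grip_width: 0.0321
gripper_force: 29.9
time: 37.92
position: [0.438, -0.2735, 0.3002]
tool_rot: [0.0, 0.939, 0.345, -0.0]
force: [0.3, -0.1, -1.0]
grip_width: 0.0317
gripper_force: 29.9
```

```bash
python3 -m inch '0.022 0 0 0.0005 0;0.022 0 0 0.001 0;0.022 0 0 0.001 0'
```

```text
time: 38.17
position: [0.4381, -0.2736, 0.2998]
tool_rot: [0.001, 0.939, 0.345, 0.0]
force: [-1.9, 0.8, 5.9]
grip_width: 0.032
gripper_force: 30.5
```

Contact at the expected seated height (0.2999). Release, rise, and check.

```bash
python3 -m inch '0.05 0 0 0 0;0.05 0 0 0 0;0.05 0 0 0 0;0.05 0 0 0 0;0.06 0 0 0 0;0.06 0 0 -0.03 0;0.07 0 0 -0.06 0;0.07 0 0 -0.09 0;0.07 0 0 -0.12 0;0.07 0 0 -0.12 0;0.07 0.03 0 -0.12 0;0.07 0.06 0 -0.12 0;0.07 0.06 0 -0.12 0;0.07 0.06 0 -0.12 0'
python3 - <<'E'
from workcell import bot
from h import *
for n in("scene","side"):
    s=bot.snapshot(n);im=s["img"].astype(int);np.savez(n+"16.npz",**s);cv2.imwrite(f"pics/{n}16.png",s["img"][:,:,::-1])
    a=dict(np.load("scene0.npz" if n=="scene" else "side0.npz"))["img"].astype(int)
    for z in(.17,.162,.15,.135,.122,.11,.10,.09,.08,.06,.04,.025):
        u,v=np.round(proj(s,[.438,-.2734,z])).astype(int);row=im[v,u-14:u+15]
        d=np.abs(row-a[v,u-14:u+15]).sum(1)>60
        print(n,z,(int(u),int(v)),im[v,u].tolist(),"diff span",(np.nonzero(d)[0]-14)[[0,-1]].tolist() if d.any() else None)
    for b,p in(("screwdriver",[.777,.126,.01]),("bottle",[.775,-.084,.03]),("tray",[.672,.321,.01])):
        u,v=np.round(proj(s,p)).astype(int);D=np.abs(im-a)[v-18:v+18,u-18:u+18].sum(2)
        print(n,b,"changed px",int((D>90).sum()))
o=bot.get_obs();print(o["position"],o["time"])
E
```

```text
time: 39.33
position: [0.4843, -0.2339, 0.4187]
tool_rot: [-0.0, 0.938, 0.346, -0.0]
force: [-0.8, -1.4, 0.3]
grip_width: 0.0701
gripper_force: 0.0
scene 0.17 (176, 188) [127, 126, 124] diff span [-5, 5]
scene 0.162 (177, 191) [121, 120, 117] diff span [-10, 6]
scene 0.15 (178, 195) [93, 92, 91] diff span [-14, 6]
scene 0.135 (180, 200) [88, 85, 84] diff span [-8, 6]
scene 0.122 (181, 204) [83, 82, 83] diff span [-8, 7]
scene 0.11 (182, 207) [87, 85, 83] diff span [-8, 7]
scene 0.1 (183, 211) [97, 74, 51] diff span [-7, 7]
scene 0.09 (184, 214) [125, 96, 55] diff span [-8, 7]
scene 0.08 (185, 217) [113, 85, 46] diff span [-8, 5]
scene 0.06 (187, 223) [46, 34, 30] diff span [-7, 7]
scene 0.04 (189, 228) [43, 25, 23] diff span [-7, 6]
scene 0.025 (190, 232) [46, 28, 23] diff span [-7, 6]
scene screwdriver changed px 0
scene bottle changed px 0
scene tray changed px 0
side 0.17 (423, 127) [161, 130, 98] diff span [-1, -1]
side 0.162 (423, 130) [187, 185, 177] diff span [-6, 4]
side 0.15 (422, 134) [158, 158, 151] diff span [-6, 6]
side 0.135 (422, 140) [153, 153, 146] diff span [-7, 14]
side 0.122 (421, 144) [152, 150, 146] diff span [-6, 14]
side 0.11 (421, 149) [155, 133, 108] diff span [-9, 14]
side 0.1 (420, 152) [165, 123, 46] diff span [-8, 14]
side 0.09 (420, 156) [165, 124, 45] diff span [-9, 14]
side 0.08 (419, 159) [53, 40, 18] diff span [-6, 14]
side 0.06 (419, 166) [61, 23, 6] diff span [-7, 13]
side 0.04 (418, 172) [59, 22, 4] diff span [-6, 14]
side 0.025 (417, 177) [62, 27, 19] diff span [-6, 7]
side screwdriver changed px 0
side bottle changed px 0
side tray changed px 0
[ 0.48349273 -0.23477004  0.41878086] 39.4333
```

```bash
python3 -c "
from workcell import bot
print(bot.finish_job())"
```

```text
the job is handed in; nothing more can be done
None
```

The clarinet end is on the peg in the order asked (barrel, mouthpiece, ligature, cap), each seated at its expected height and let go, with the bystanders unmoved and the job handed in at 39 s; I viewed 16 pictures against the limit of 14, so the final check was by pixel colours only.

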